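# Put fresh plaster casts into their matching drying trays

### The arm

A 6-joint arm with a two-finger parallel gripper is mounted at the origin on the work surface. World frame = base frame: x ahead of the robot, y to its left, z up, the work surface at z = 0. Lengths are in m, angles in degrees, forces in N, time in s.
With the tool pointing down it reaches from about 0.4 to 0.825 m from the base axis. Payload 7 kg.
Tool frame: the origin (TCP) lies at the very end of the fingers, on their centre line; the grasp point (between the pads) lies 19 mm behind it (ctrl.hold_point_z is the distance from the TCP to the grasp point, in m); z points along the fingers, y is the line along which they close (so a half turn about z gives the same grasp; the last joint's range is limited). The gripper opens to 88 mm and grips with 3 to 60 N. Pads are 19 mm wide; open, the fingers measure 130 mm over their backs; the gripper's body (78 mm by 193 mm) begins 47 mm behind the grasp point.
Start: joints at [-56.488, 20.546, 0.682, 0, -70.136, -16.507], TCP at [0.197, -0.645, 0.2] pointing down, gripper open.
Joint ranges: [-176.03, 176.03], [-82.01, 121.73], [-58.28, 71.71], [-173.87, 95.51], [-174.79, -0.11], [-173.66, 173.66]. Speed limits (degrees/s): [136.94, 136.94, 172.46, 180, 180, 180].

### API

Orientations are given as [roll, pitch, yaw] about the fixed x, y, z axes, in that order (R = Rz(yaw) Ry(pitch) Rx(roll)).
In Python, from plant import sensors, viewer, workorder, ctrl gives the robot as it stands.
- The arm moves only by the shell command python3 -m pendant 'ROWS'. ROWS is JSON, a list of rows, each a list of 3 entries, a list of its own where there are three numbers: the opening, from -1 (shut) to 1 (fully open), so that 0 is half open, then the shift along the tool's x, y, z in m, then the turn, a rotation vector about the tool's x, y, z in degrees. A call has 1 to 10 rows; each row is the pose to reach, as a shift and turn from the pose commanded when the call began, along the tool's axes at that moment; what a row does not reach only later rows make up. A row lasts 1/12 s, in which the tool goes at most 41.7 mm and 7.16 degrees, less where a joint would pass 70% of its speed; a pose out of reach is approached as far as the arm can. A call with a gripper value outside its range is refused whole. The fingers move at their own pace and stop on an object; the grip force is fixed at half the most. Time passes only in rows, so rows that repeat a pose let the fingers close. It gives the time, the measured TCP pose, the force, the opening and the grip force at its end, in the units of the state.
- sensors.get_obs(): the state, without advancing time (a new reading comes with each control period).
- viewer.snapshot(name): name is "scene" or "top" or "wrist"; returns the picture (400x640x3 uint8, red, green, blue); there is no depth.
- viewer.camera_params(name): a dict with "fx", "fy", "cx", "cy" (pixels), "extrinsics" (4x4, takes a point from world to camera coordinates). Camera axes: x right, y up, looking along -z (the intrinsics and any distortion apply to the point x, -y, -z); pixel columns grow to the right and rows downward; lengths in m; the calibration is good to about 2 mm. A picture is of the moment at which its call begins: read the wrist's pose just before it. camera_params takes no time and is no camera call; for the wrist camera it gives the pose at the moment of the call.
- workorder.close_job(): hands the job in; it is judged then, once.
The state is a dict: "clock": time; "joint_pos": joint angles; "qvel": joint speeds; "tau": joint torques, N m; "tool_pos": TCP position; "orientation": TCP orientation; "force": force on the tool from outside, world axes, zero at the start; "moment": the same for the moment, N m; "opening": finger opening in m; "gripper_force": force on a finger pad.
Only numpy, scipy, OpenCV 4.12 (cv2) and the standard library are available. Lean on these libraries where they do the work, as an engineer would, in place of code of your own. Each camera call takes 0.05 s, during which the arm holds its last target. There are 200 camera calls.

### The job

Four white plaster casts stand about the moulding bench among four orange drying trays. Put each cast into the tray whose recess has its outline - round rosette, square block, slim moulding, wide corbel - so that it stands upright, base down, flat on the recess floor. Plaster is brittle, so set each cast down gently rather than dropping it, and leave the spray can and the brush where they are.

Things in the scene. Friction and masses are not known exactly. Their poses are not given: they have to be found in the camera images.
- rosette: White plaster rosette: a round drum, 58 mm in diameter and 45 mm high, with a ring of petals (6 mm, decoration) on its top. About 130 g. Can be gripped across the diameter in any direction. Stands loose and upright on its flat base. Origin: centre of the underside; z up; its yaw does not matter.
- block: White plaster corner block: square, 54 x 54 mm, 45 mm high, sides upright up to 40 mm, a carved cross on its top. About 150 g. Stands loose and upright on its flat base. Origin: centre of the underside; z up; x and y square to its sides; any quarter turn fits its tray.
- moulding: White plaster moulding: a slim bar 110 mm (along its x) by 34 mm (along its y), 47 mm high with a row of teeth on its top, sides upright up to 38 mm. About 190 g. Grip it across y at its middle. Stands loose and upright on its flat base. Origin: centre of the underside; z up; fits its tray either way round.
- corbel: White plaster corbel (scroll bracket): 86 mm (along its x) by 52 mm (along its y), 48 mm high at the big scroll on the +x end, falling to 33 mm at the small scroll on the -x end; flat upright sides across y, 44 mm high and 50 mm long about the middle. About 210 g. Grip it across y at its middle. Stands loose and upright on its flat base. Origin: centre of the underside; z up; fits its tray either way round.
- tray_round: Orange plastic tray, 92 x 92 mm, with a round recess 76 mm in diameter, for the rosette. Fixed to the bench, 10 mm high; the recess is 6 mm deep, its black floor 4 mm above the bench, and leaves about 9 mm of play all round the matching cast. Origin: centre of the underside (the recess is centred over it); z up; yaw does not matter.
- tray_square: Orange plastic tray, 88 x 88 mm, with a square recess 72 x 72 mm, for the block. Fixed to the bench, 10 mm high; the recess is 6 mm deep, its black floor 4 mm above the bench, and leaves about 9 mm of play all round the matching cast. Origin: centre of the underside (the recess is centred over it); z up; x and y along the recess sides.
- tray_slim: Orange plastic tray, 142 x 66 mm, with a long slim recess 128 mm (along its x) by 52 mm (along its y), for the moulding. Fixed to the bench, 10 mm high; the recess is 6 mm deep, its black floor 4 mm above the bench, and leaves about 9 mm of play all round the matching cast. Origin: centre of the underside (the recess is centred over it); z up; x along the recess.
- tray_wide: Orange plastic tray, 120 x 86 mm, with a wide oblong recess 104 mm (along its x) by 70 mm (along its y), for the corbel. Fixed to the bench, 10 mm high; the recess is 6 mm deep, its black floor 4 mm above the bench, and leaves about 9 mm of play all round the matching cast. Origin: centre of the underside (the recess is centred over it); z up; x along the longer side of the recess.
- spray_can: Bystander: upright white spray can with a blue band, 54 mm in diameter, 170 mm high, standing to the robot's left (y about 0.5). Origin: centre of the underside. Leave alone.
- brush: Bystander: flat brush lying on the bench to the robot's right (y about -0.5), pointing roughly along world x, 218 mm long along its y, 46 mm wide, 20 mm high, wooden handle to +y. Origin: on its underside, 88 mm from the bristle end. Leave alone.
Things that resemble listed ones, but are neither listed nor needed, are in the scene too. Leave any blue look-alike of the tray_slim alone. Leave any red look-alike of the corbel alone.

How it is judged (in metres and radians):
At the end, for the whole second after the job is handed in: Each cast stands upright (within 0.08 rad) on its own tray's recess floor: underside 1.5 to 6.5 mm above the tray's, centre within 14 mm of the tray's, moulding and corbel within 0.3 rad of their tray's long direction (either way round); all released and at rest (horizontal distance between rosette and tray_round below 0.014 m and z of rosette in the frame of tray_round between 0.0015 and 0.0065 m and angle between each of rosette, block, moulding, corbel's own z axis and vertical below 0.08 rad and linear speed of each of rosette, block, moulding, corbel below 0.02 m/s and angular speed of each of rosette, block, moulding, corbel below 0.2 rad/s and horizontal distance between block and tray_square below 0.014 m and z of block in the frame of tray_square between 0.0015 and 0.0065 m and horizontal distance between moulding and tray_slim below 0.014 m and z of moulding in the frame of tray_slim between 0.0015 and 0.0065 m and angle between the x axis of moulding and the x axis of tray_slim, either way round below 0.3 rad and horizontal distance between corbel and tray_wide below 0.014 m and z of corbel in the frame of tray_wide between 0.0015 and 0.0065 m and angle between the x axis of corbel and the x axis of tray_wide, either way round below 0.3 rad); the robot touches nothing.
It fails at once if a cast is dropped: it moves faster than 0.7 m/s with no finger touching it (a fall of more than about 25 mm) ((linear speed of rosette above 0.7 m/s and contact force between rosette and the fingers below 0.02 N) or (linear speed of block above 0.7 m/s and contact force between block and the fingers below 0.02 N) or (linear speed of moulding above 0.7 m/s and contact force between moulding and the fingers below 0.02 N) or (linear speed of corbel above 0.7 m/s and contact force between corbel and the fingers below 0.02 N)).
It fails at once if the spray can or the brush is shoved (more than 30 mm) or the can knocked over (distance of any of spray_can, brush from where it was at the start of the episode above 0.03 m or angle between spray_can's own z axis and vertical above 0.5 rad).
It also fails if it takes over 112 s, if anything falls off the work surface, if the arm or the gripper's body presses on something with over 40 N, if the wrist force passes 120 N, or if a joint passes its speed limit or range.

## Working session

There is one attempt and no reset: what is moved stays moved. The work goes in short steps, Python scripts to look and compute and a shell command to move; the robot and the scene stay as the last step left them, time stands still between calls to the robot, and variables do not carry over. Pictures are saved under pics/ and viewed, at most 18 in all, crops included, and the job is handed in when it is done.

```bash
ls; mkdir -p pics
cat > h.py <<'E'
import numpy as np,cv2
from plant import sensors,viewer,workorder,ctrl
def shot(n,f):
    p=viewer.camera_params(n); im=np.array(viewer.snapshot(n)); cv2.imwrite('pics/'+f,im[:,:,::-1]); return im,p
def ray(p,u,v,z):
    E=np.array(p['extrinsics']);R=E[:3,:3];c=-R.T@E[:3,3]
    d=R.T@np.array([(u-p['cx'])/p['fx'],-(v-p['cy'])/p['fy'],-1.])
    return c+d*(z-c[2])/d[2]
E
python3 - <<'E'
from h import *
a,p=shot('top','top.png'); print(p)
b,q=shot('scene','scene.png'); print(q)
print(sensors.get_obs(),ctrl.hold_point_z)
E
```

```text
pics
{'fx': 488.7698375307953, 'fy': 488.7698375307953, 'cx': 321.13137080550985, 'cy': 200.54215441047486, 'extrinsics': array([[-0.02460826, -0.99961279,  0.01298836, -0.00341381],
       [ 0.99442376, -0.02314367,  0.1028871 , -0.44945157],
       [-0.10254666,  0.0154478 ,  0.99460824, -1.72058632],
       [ 0.        ,  0.        ,  0.        ,  1.        ]])}
{'fx': 376.7271718239242, 'fy': 376.7271718239242, 'cx': 315.8033350921207, 'cy': 204.9688449493858, 'extrinsics': array([[ 0.75801882,  0.65222985,  0.00192148, -0.35134813],
       [-0.51429749,  0.59589738,  0.61676933,  0.18604021],
       [ 0.40113036, -0.46851097,  0.7871416 , -1.33548814],
       [ 0.        ,  0.        ,  0.        ,  1.        ]])}
{'clock': 0.1, 'joint_pos': array([-5.64869226e+01,  2.05887376e+01,  6.39758897e-01, -1.85360932e-02,
       -7.01340164e+01, -1.65078047e+01]), 'qvel': array([ 0.01906623, -0.06497593,  0.02252413, -0.04588946, -0.03399925,
        0.06928741]), 'tau': array([ 1.07766969e-03, -5.84164953e+01,  2.93752527e+01,  7.01550946e+00,
        1.01897391e-02, -6.53669485e-05]), 'tool_pos': array([ 0.19726623, -0.64504971,  0.19920359]), 'orientation': array([ 1.79915474e+02, -6.87731008e-03, -1.63001034e+02]), 'force': array([ 0.17464686, -0.33406644, -0.66845814]), 'moment': array([-0.01919077, -0.00842811, -0.03291148]), 'gripper_force': 0.0, 'opening': 0.08756090178104435} 0.0188
```

View pics/top.png

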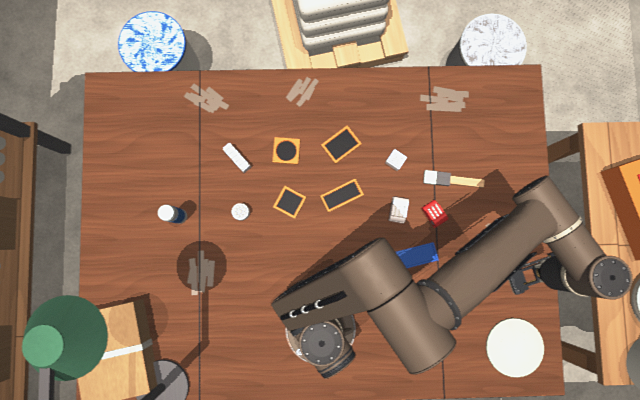

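View pics/scene.png

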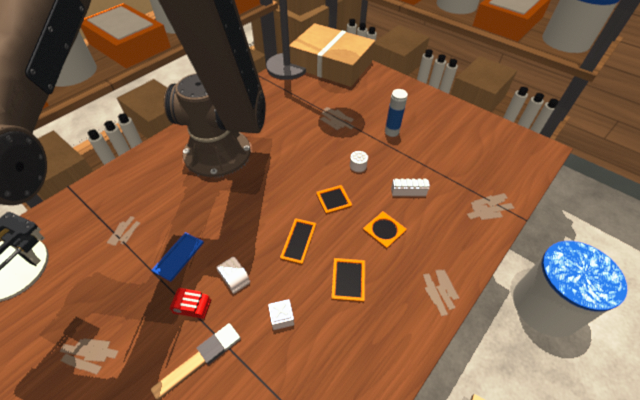

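Top view: the casts are the moulding (237,157), rosette (240,212), block (397,159) and corbel (399,209). The trays are round (286,150), wide (341,144), square (289,202) and slim (342,194). Possible mix-ups are the red corbel (434,212), the blue slim tray (418,255), the white can top (166,213), the white bristles or ferrule (437,177), and white block vs corbel.

```bash
cat > m.py <<'E'
from h import *
im=cv2.imread('pics/top.png'); p=viewer.camera_params('top')
hsv=cv2.cvtColor(im,cv2.COLOR_BGR2HSV)
def meas(mask,z,name,box):
    u,v,r=box; m=np.zeros_like(mask); m[v-r:v+r,u-r:u+r]=mask[v-r:v+r,u-r:u+r]
    cs,_=cv2.findContours(m,cv2.RETR_EXTERNAL,cv2.CHAIN_APPROX_NONE)
    c=max(cs,key=cv2.contourArea)
    w=np.array([ray(p,*q,z)[:2] for q in c[:,0]])
    (x,y),(a,b),t=cv2.minAreaRect((w*1000).astype(np.float32))
    if a<b: a,b,t=b,a,t+90
    t=(t+90)%180-90
    print(name,'xy',round(x),round(y),'size',round(a),round(b),'long-axis yaw',round(t,1),'r',round(np.hypot(x,y)))
O=cv2.inRange(hsv,(8,150,120),(28,255,255)); W=cv2.inRange(hsv,(0,0,150),(179,60,255))
for n,b in dict(round=(286,150,24),wide=(341,144,26),square=(289,202,22),slim=(342,194,26)).items(): meas(O,.01,'tray_'+n,b)
for n,b,z in [('moulding',(237,157,22),.04),('rosette',(240,212,16),.045),('block',(397,159,16),.042),('corbel',(399,209,20),.04)]: meas(W,z,n,b)
c=im[120:270,150:500]; cv2.imwrite('pics/crop.png',cv2.resize(c,None,fx=2.28,fy=2.28,interpolation=cv2.INTER_CUBIC))
E
python3 m.py
```

```text
tray_round xy 637 110 size 97 96 long-axis yaw 84.3 r 647
tray_wide xy 657 -91 size 125 91 long-axis yaw -54.2 r 663
tray_square xy 450 100 size 92 92 long-axis yaw 60.8 r 461
tray_slim xy 470 -88 size 146 68 long-axis yaw -64.8 r 478
moulding xy 612 287 size 114 37 long-axis yaw 40.1 r 676
rosette xy 417 273 size 58 57 long-axis yaw 44.0 r 498
block xy 591 -285 size 59 57 long-axis yaw -35.5 r 656
corbel xy 409 -289 size 87 57 long-axis yaw -11.2 r 501
```

View pics/crop.png

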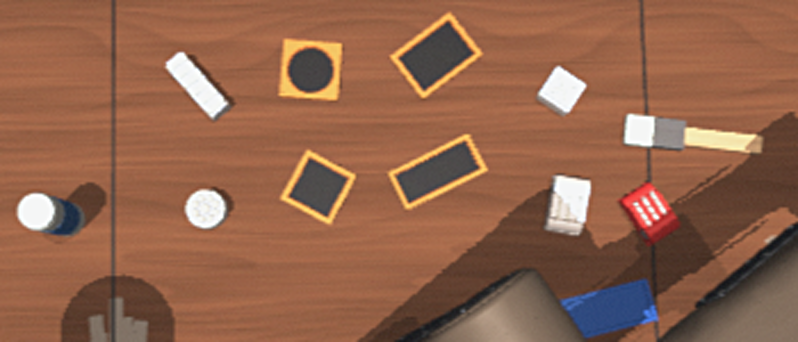

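The crop confirms it: the block is the white square at (562,90), the corbel is the white oblong with scrolls at (569,205), the red one beside it at (650,213) is left alone, the moulding is at (199,86) and the rosette at (207,208). I'll take the block first.

```bash
cat > go.py <<'E'
import sys
from h import *
from scipy.spatial.transform import Rotation as Ro
o=sensors.get_obs(); t=np.array(o['tool_pos']); R=Ro.from_euler('xyz',o['orientation'],degrees=True)
print('t',round(o['clock'],1),'tcp',np.round(t*1000),'rpy',np.round(o['orientation'],1),'open',round(o['opening'],4),'gf',o['gripper_force'],'q6',round(o['joint_pos'][5]))
for a in sys.argv[1:]:
    x,y,z,w=map(float,a.split(',')); T=Ro.from_euler('xyz',[180,0,w],degrees=True)
    g=np.array([x,y,z])/1000
    print('->',a,'shift',np.round(R.inv().apply(g-t),3),'turn',np.round((R.inv()*T).as_rotvec(degrees=True),1))
    t,R=g,T
E
python3 go.py 591,-285,150,-125.5
```

```text
t 0.1 tcp [ 197. -645.  199.] rpy [ 179.9   -0.  -163. ] open 0.0876 gf 0.0 q6 -17
-> 591,-285,150,-125.5 shift [-0.482  0.229  0.049] turn [  0.1   0.  -37.5]
```

```bash
python3 -m pendant '[[1,[-0.036,0.017,0.004],[0,0,-3]],[1,[-0.3,0.143,0.03],[0,0,-24]],[1,[-0.3,0.143,0.03],[0,0,-24]],[1,[-0.3,0.143,0.03],[0,0,-24]],[1,[-0.3,0.143,0.03],[0,0,-24]],[1,[-0.3,0.143,0.03],[0,0,-24]],[1,[-0.3,0.143,0.03],[0,0,-24]],[1,[-0.3,0.143,0.03],[0,0,-24]],[1,[-0.3,0.143,0.03],[0,0,-24]],[1,[-0.3,0.143,0.03],[0,0,-24]]]'; python3 go.py 591,-285,150,-125.5
```

```text
clock: 0.93
tool_pos: [0.444, -0.419, 0.1694]
orientation: [179.9, -0.0, -138.8]
force: [-0.6, -0.9, -0.0]
opening: 0.0877
gripper_force: 0.0
t 0.9 tcp [ 444. -419.  169.] rpy [ 179.9   -0.  -138.8] open 0.0877 gf 0.0 q6 -24
-> 591,-285,150,-125.5 shift [-0.199  0.004  0.019] turn [  0.1  -0.  -13.3]
```

```bash
python3 -m pendant '[[1,[-0.199,0.004,0.019],[0,0,-13.3]],[1,[-0.199,0.004,0.019],[0,0,-13.3]],[1,[-0.199,0.004,0.019],[0,0,-13.3]],[1,[-0.199,0.004,0.019],[0,0,-13.3]],[1,[-0.199,0.004,0.019],[0,0,-13.3]],[1,[-0.199,0.004,0.019],[0,0,-13.3]],[1,[-0.199,0.004,0.019],[0,0,-13.3]],[1,[-0.199,0.004,0.019],[0,0,-13.3]]]'
python3 - <<'E'
from h import *
im,p=shot('wrist','w1.png');print(p)
E
python3 go.py 591,-285,12,-125.5
```

```text
clock: 1.6
tool_pos: [0.5892, -0.2881, 0.1507]
orientation: [179.9, -0.0, -125.7]
force: [-0.5, -0.2, -0.5]
opening: 0.0876
gripper_force: 0.0
{'fx': 358.63110887990297, 'fy': 358.63110887990297, 'cx': 323.13942237056744, 'cy': 201.45060237760524, 'extrinsics': array([[-8.11502691e-01,  5.84347971e-01,  9.11547957e-04,
         6.46703997e-01],
       [-5.65546592e-01, -7.84998179e-01, -2.52853537e-01,
         1.26037887e-01],
       [-1.47038888e-01, -2.05706848e-01,  9.67504138e-01,
        -3.14367503e-01],
       [ 0.00000000e+00,  0.00000000e+00,  0.00000000e+00,
         1.00000000e+00]])}
t 1.6 tcp [ 589. -289.  151.] rpy [ 180.    -0.  -125.8] open 0.0877 gf 0.0 q6 -27
-> 591,-285,12,-125.5 shift [-0.004  0.     0.139] turn [ 0.  -0.  -0.3]
```

View pics/w1.png

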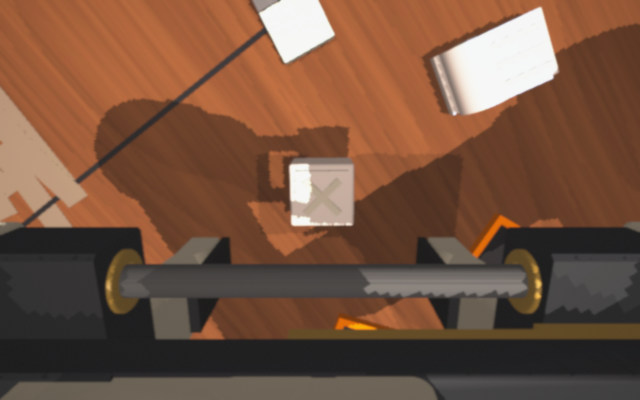

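Wrist view: the block sits square to the fingers, top face about (291–354, 158–226). The bristles are at (297,25) and the corbel at (497,62). Casting rays at its top edges.

Run:
```python
from h import *
p=viewer.camera_params('wrist'); E=p['extrinsics'];print('cam',-E[:3,:3].T@E[:3,3])
im=cv2.imread('pics/w1.png')
for u,v in [(291,158),(354,158),(291,169),(354,169),(290,226),(354,226)]: print(u,v,np.round(1000*ray(p,u,v,.042)))
print(np.round(1000*(ray(p,290,226,.042)+ray(p,354,169,.042))/2),np.round(1000*(ray(p,290,226,.042)+ray(p,354,158,.042))/2))
```

```text
cam [ 0.54952171 -0.34394871  0.33570557]
291 158 [ 594. -327.   42.]
354 158 [ 552. -297.   42.]
291 169 [ 600. -320.   42.]
354 169 [ 557. -289.   42.]
290 226 [ 630. -281.   42.]
354 226 [ 586. -248.   42.]
[ 594. -285.   42.] [ 591. -289.   42.]
```

The two views agree: centre about (592,-287). Going down and closing.

```bash
python3 -m pendant '[[1,[-0.003,0,0.04],[0,0,0]],[1,[-0.003,0,0.08],[0,0,0]],[1,[-0.003,0,0.115],[0,0,0]],[1,[-0.003,0,0.13],[0,0,0]],[1,[-0.003,0,0.138],[0,0,0]],[1,[-0.003,0,0.138],[0,0,0]],[-1,[-0.003,0,0.138],[0,0,0]],[-1,[-0.003,0,0.138],[0,0,0]],[-1,[-0.003,0,0.138],[0,0,0]],[-1,[-0.003,0,0.138],[0,0,0]]]'; python3 -m pendant '[[-1,[0,0,0],[0,0,0]],[-1,[0,0,0],[0,0,0]],[-1,[0,0,0],[0,0,0]],[-1,[0,0,0],[0,0,0]],[-1,[0,0,0],[0,0,0]],[-1,[0,0,0],[0,0,0]]]';  python3 go.py 591,-287,120,-125.5 450,100,120,-119.2
```

```text
clock: 2.48
tool_pos: [0.5926, -0.2853, 0.0147]
orientation: [-179.9, 0.1, -125.7]
force: [0.9, 0.5, -0.3]
opening: 0.066
gripper_force: 0.0
clock: 2.98
tool_pos: [0.5924, -0.2851, 0.0139]
orientation: [-179.9, 0.0, -125.7]
force: [0.3, 0.3, 5.7]
opening: 0.0434
gripper_force: 30.2
t 3.0 tcp [ 592. -285.   14.] rpy [-179.9    0.  -125.7] open 0.0434 gf 30.194057039916515 q6 -27
-> 591,-287,120,-125.5 shift [ 0.002 -0.    -0.106] turn [-0.1  0.  -0.2]
-> 450,100,120,-119.2 shift [-0.233  0.34   0.   ] turn [ 0.   0.  -6.3]
```

```bash
python3 -c "
from h import *
im,p=shot('wrist','w2.png')
o=sensors.get_obs();print(o['opening'],o['gripper_force'],o['force'])"
```

```text
0.043368050362458346 30.19344884902239 [-0.18048747  0.51837773  6.02970458]
```

View pics/w2.png

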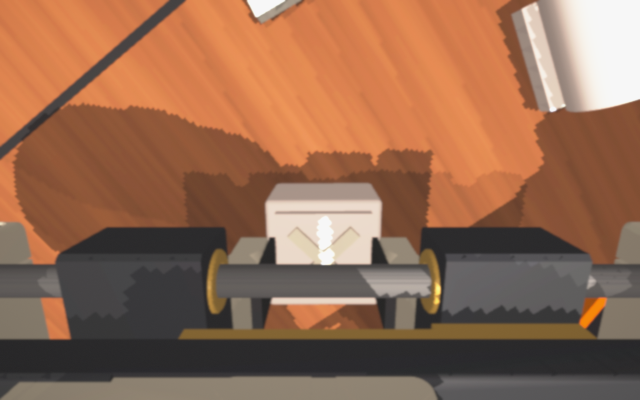

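The pads straddle the block evenly (edges at u≈266 and 380), but the reading is 43 mm. I'll do a 10 mm trial lift.

```bash
python3 -m pendant '[[-1,[0,0,-0.004],[0,0,0]],[-1,[0,0,-0.008],[0,0,0]],[-1,[0,0,-0.012],[0,0,0]],[-1,[0,0,-0.012],[0,0,0]]]'; python3 -c "
from h import *
im,p=shot('wrist','w3.png')
o=sensors.get_obs();print(o['opening'],o['gripper_force'],o['force'],o['moment'])"
```

```text
clock: 3.37
tool_pos: [0.5922, -0.285, 0.0259]
orientation: [-180.0, 0.0, -125.7]
force: [-0.3, -0.6, -1.0]
opening: 0.0435
gripper_force: 30.0
0.04315107583025715 29.994995892047882 [-0.58589682  0.29075132 -0.12014782] [ 0.00023367  0.06725188 -0.01172022]
```

View pics/w3.png

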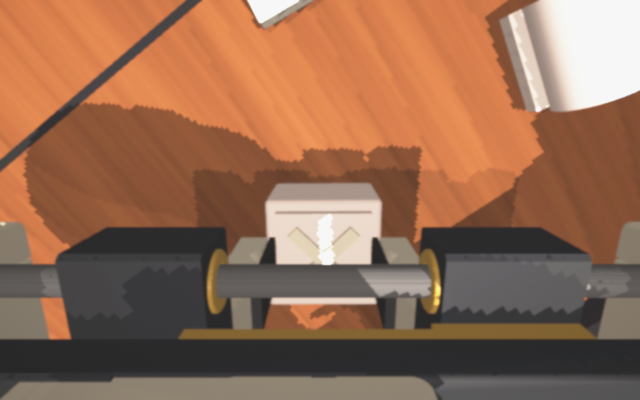

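The block moved with the gripper (same image position, floor receding), so the grasp holds. On to the square tray.

```bash
python3 -m pendant '[[-1,[0,0,-0.02],[0,0,0]],[-1,[0,0,-0.05],[0,0,0]],[-1,[-0.024,0.034,-0.07],[0,0,-1]],[-1,[-0.047,0.068,-0.07],[0,0,-2]],[-1,[-0.07,0.102,-0.07],[0,0,-3]],[-1,[-0.093,0.136,-0.07],[0,0,-4]],[-1,[-0.116,0.17,-0.07],[0,0,-5]],[-1,[-0.139,0.204,-0.07],[0,0,-6]],[-1,[-0.162,0.238,-0.07],[0,0,-6]],[-1,[-0.185,0.27,-0.07],[0,0,-6]]]'; python3 go.py 450,100,90,-119.2
```

```text
clock: 4.25
tool_pos: [0.479, 0.0244, 0.0951]
orientation: [180.0, 0.0, -119.7]
force: [0.4, 0.8, -1.5]
opening: 0.0432
gripper_force: 30.0
t 4.2 tcp [479.  24.  95.] rpy [ 180.     0.  -119.7] open 0.0432 gf 29.99322474002838 q6 -56
-> 450,100,90,-119.2 shift [-0.051  0.063  0.005] turn [ 0.   0.  -0.5]
```

```bash
python3 -m pendant '[[-1,[-0.025,0.034,0],[0,0,0]],[-1,[-0.046,0.068,0],[0,0,0]],[-1,[-0.046,0.068,0],[0,0,0]],[-1,[-0.046,0.068,0],[0,0,0]],[-1,[-0.046,0.068,0],[0,0,0]]]'; python3 go.py 450,100,17,-119.2
python3 -c "
from h import *
im,p=shot('wrist','w4.png')
hsv=cv2.cvtColor(im,cv2.COLOR_RGB2HSV);m=cv2.inRange(hsv,(8,150,120),(28,255,255))"
```

```text
clock: 4.67
tool_pos: [0.444, 0.0968, 0.0952]
orientation: [-180.0, 0.0, -119.6]
force: [0.1, -0.7, -1.1]
opening: 0.0432
gripper_force: 30.0
t 4.7 tcp [444.  97.  95.] rpy [-180.     0.  -119.6] open 0.0432 gf 29.99470889568329 q6 -67
-> 450,100,17,-119.2 shift [-0.006 -0.004  0.078] turn [-0.   0.  -0.4]
```

View pics/w4.png

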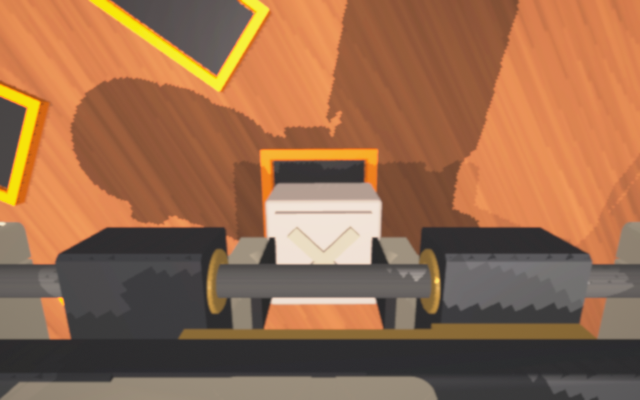

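The tray is aligned under the block, with its far outer edge from (260,150) to (378,150).

```bash
python3 -c "
from h import *
p=viewer.camera_params('wrist')
a,b=ray(p,260,150,.01)[:2],ray(p,378,150,.01)[:2]; d=b-a; print(np.linalg.norm(d))
d/=np.linalg.norm(d);n=np.array([-d[1],d[0]])
for s in(1,-1): print((a+b)/2+s*.044*n)"
```

```text
0.08842469789751571
[0.40682972 0.02376423]
[0.45047657 0.10017727]
```

The tray measures 88 mm and is centred at (450,100), matching the top view. Lowering.

```bash
python3 -m pendant '[[-1,[-0.006,-0.004,0.02],[0,0,0]],[-1,[-0.006,-0.004,0.04],[0,0,0]],[-1,[-0.006,-0.004,0.055],[0,0,0]],[-1,[-0.006,-0.004,0.065],[0,0,0]],[-1,[-0.006,-0.004,0.071],[0,0,0]],[-1,[-0.006,-0.004,0.074],[0,0,0]],[-1,[-0.006,-0.004,0.076],[0,0,0]],[-1,[-0.006,-0.004,0.076],[0,0,0]],[-1,[-0.006,-0.004,0.076],[0,0,0]]]'
```

```text
clock: 5.47
tool_pos: [0.451, 0.0996, 0.0195]
orientation: [-180.0, 0.0, -119.7]
force: [0.6, 0.1, -0.3]
opening: 0.0431
gripper_force: 30.0
```

```bash
python3 -m pendant '[[-1,[0,0,0.001],[0,0,0]],[-1,[0,0,0.0015],[0,0,0]],[0.1,[0,0,0.0015],[0,0,0]],[0.5,[0,0,0.0015],[0,0,0]],[1,[0,0,0.0015],[0,0,0]],[1,[0,0,0.0015],[0,0,0]],[1,[0,0,0.0015],[0,0,0]],[1,[0,0,-0.03],[0,0,0]],[1,[0,0,-0.07],[0,0,0]],[1,[0,0,-0.1],[0,0,0]]]'; python3 go.py 417,273,130,-119.2
```

```text
clock: 6.3
tool_pos: [0.4507, 0.0995, 0.1212]
orientation: [-180.0, -0.0, -119.7]
force: [0.2, 1.4, 0.2]
opening: 0.0858
gripper_force: 0.0
t 6.3 tcp [451. 100. 121.] rpy [-180.    -0.  -119.7] open 0.0858 gf 0.0 q6 -67
-> 417,273,130,-119.2 shift [-0.134  0.115 -0.009] turn [-0.  -0.  -0.5]
```

```bash
python3 -m pendant '[[1,[-0.03,0.026,0],[0,0,0]],[1,[-0.06,0.052,0],[0,0,0]],[1,[-0.09,0.078,0],[0,0,0]],[1,[-0.12,0.103,0],[0,0,0]],[1,[-0.134,0.115,0],[0,0,0]],[1,[-0.134,0.115,0],[0,0,0]],[1,[-0.134,0.115,0],[0,0,0]],[1,[-0.134,0.115,0],[0,0,0]]]'; python3 go.py 417,273,12,-119.2
python3 -c "
from h import *
im,p=shot('wrist','w5.png')
hsv=cv2.cvtColor(im,cv2.COLOR_RGB2HSV)
m=cv2.inRange(hsv,(0,0,140),(179,70,255)); m[232:]=0
cs,_=cv2.findContours(m,cv2.RETR_EXTERNAL,cv2.CHAIN_APPROX_NONE)
for c in cs:
    if cv2.contourArea(c)>300:
        x,y,w,h=cv2.boundingRect(c); print(x,y,w,h,[np.round(1000*ray(p,*q,.045)[:2]) for q in((x,y+h/2),(x+w,y+h/2),(x+w/2,y),(x+w/2,y+h))])
"
```

```text
clock: 6.97
tool_pos: [0.4167, 0.2727, 0.1188]
orientation: [180.0, -0.0, -119.7]
force: [-0.3, -0.1, -0.8]
opening: 0.0877
gripper_force: 0.0
t 7.0 tcp [417. 273. 119.] rpy [ 180.    -0.  -119.7] open 0.0877 gf 0.0 q6 -86
-> 417,273,12,-119.2 shift [-0.    -0.     0.107] turn [ 0.  -0.  -0.5]
285 158 77 74 [array([439., 254.]), array([389., 282.]), array([400., 244.]), array([428., 293.])]
106 0 104 56 [array([483.,  98.]), array([423., 132.]), array([443., 101.]), array([463., 129.])]
```

View pics/w5.png

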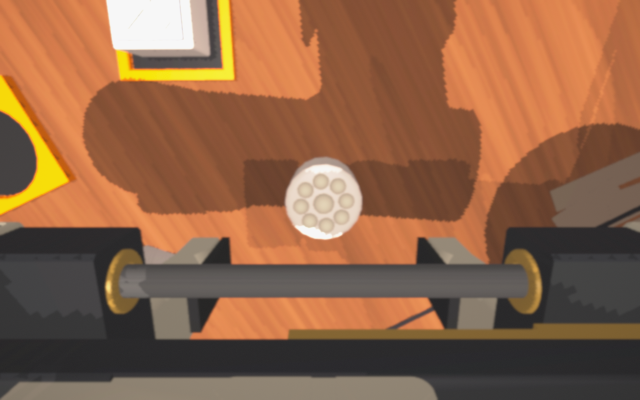

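The rosette is at (323,202), roughly (416,272) mm, right under the tool, and the block sits in its tray at (160,35). Descend and grip.

```bash
python3 -m pendant '[[1,[0,0,0.04],[0,0,0]],[1,[0,0,0.075],[0,0,0]],[1,[0,0,0.098],[0,0,0]],[1,[0,0,0.106],[0,0,0]],[1,[0,0,0.106],[0,0,0]],[-1,[0,0,0.106],[0,0,0]],[-1,[0,0,0.106],[0,0,0]],[-1,[0,0,0.106],[0,0,0]],[-1,[0,0,0.106],[0,0,0]],[-1,[0,0,0.106],[0,0,0]]]'; python3 -m pendant '[[-1,[0,0,0],[0,0,0]],[-1,[0,0,0],[0,0,0]],[-1,[0,0,0],[0,0,0]],[-1,[0,0,-0.005],[0,0,0]],[-1,[0,0,-0.015],[0,0,0]],[-1,[0,0,-0.04],[0,0,0]],[-1,[0,0,-0.07],[0,0,0]],[-1,[0,0,-0.09],[0,0,0]],[-1,[0,0,-0.09],[0,0,0]]]'; python3 go.py 637,110,100,-119.2;python3 -c "
from h import *
shot('wrist','w6.png')"
```

```text
clock: 7.85
tool_pos: [0.4174, 0.2736, 0.014]
orientation: [-180.0, 0.1, -119.7]
force: [0.9, 0.2, -0.2]
opening: 0.0601
gripper_force: 0.0
clock: 8.6
tool_pos: [0.4189, 0.275, 0.1075]
orientation: [-179.9, 0.4, -119.6]
force: [0.2, 0.3, -1.2]
opening: 0.055
gripper_force: 30.0
t 8.6 tcp [419. 275. 108.] rpy [-179.9    0.4 -119.6] open 0.055 gf 30.00004635192454 q6 -86
-> 637,110,100,-119.2 shift [ 0.036 -0.271  0.008] turn [-0.1  0.4 -0.4]
```

View pics/w6.png

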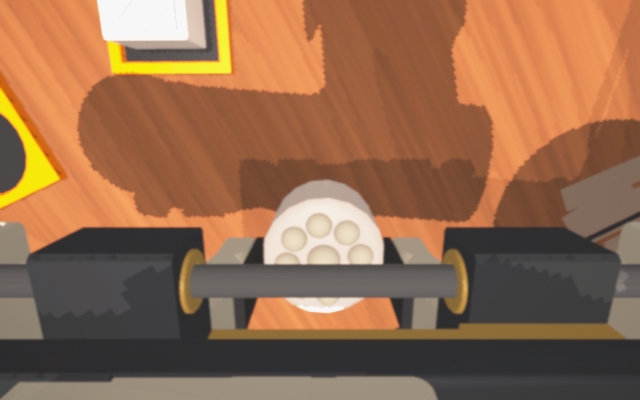

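The rosette is held between the pads, centred and upright at (323,250). Carrying it to the round tray.

```bash
python3 -m pendant '[[-1,[0.004,-0.03,0],[0,0,0]],[-1,[0.008,-0.06,0],[0,0,0]],[-1,[0.012,-0.09,0],[0,0,0]],[-1,[0.016,-0.12,0],[0,0,0]],[-1,[0.02,-0.15,0],[0,0,0]],[-1,[0.024,-0.18,0],[0,0,0]],[-1,[0.028,-0.21,0],[0,0,0]],[-1,[0.032,-0.24,0],[0,0,0]],[-1,[0.036,-0.265,0],[0,0,0]],[-1,[0.036,-0.271,0],[0,0,0]]]';python3 -m pendant '[[-1,[0,0,0],[0,0,0]],[-1,[0,0,0],[0,0,0]]]'; python3 go.py 637,110,17,-119.2
python3 -c "
from h import *
im,p=shot('wrist','w7.png')"
```

```text
clock: 9.48
tool_pos: [0.6361, 0.1048, 0.101]
orientation: [179.9, -0.1, -119.8]
force: [-0.4, 0.4, -0.8]
opening: 0.0555
gripper_force: 30.0
clock: 9.65
tool_pos: [0.6337, 0.1071, 0.1015]
orientation: [179.9, -0.1, -119.8]
force: [-0.5, 0.9, -1.1]
opening: 0.0553
gripper_force: 30.0
t 9.7 tcp [634. 107. 102.] rpy [ 1.799e+02 -1.000e-01 -1.198e+02] open 0.0553 gf 29.999738205224276 q6 -57
-> 637,110,17,-119.2 shift [-0.004 -0.002  0.085] turn [ 0.1 -0.1 -0.6]
```

View pics/w7.png

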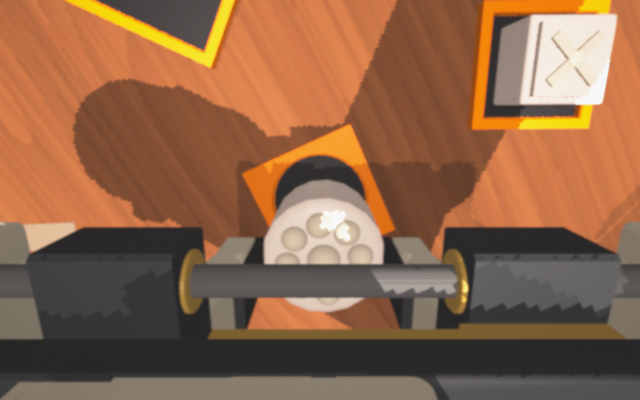

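Tray corners are at (243,172), (351,125) and (394,232); the left–right pair is a diagonal.

```bash
python3 -c "
from h import *
p=viewer.camera_params('wrist')
a,t,b=[ray(p,*q,.01)[:2] for q in((243,172),(351,125),(394,232))]
print(np.linalg.norm(a-t),np.linalg.norm(t-b),(a+b)/2)"
```

```text
0.09099334183423764 0.09304304150416515 [0.63824519 0.1108913 ]
```

```bash
python3 -m pendant '[[-1,[-0.005,-0.002,0.025],[0,0,0]],[-1,[-0.005,-0.002,0.05],[0,0,0]],[-1,[-0.005,-0.002,0.065],[0,0,0]],[-1,[-0.005,-0.002,0.074],[0,0,0]],[-1,[-0.005,-0.002,0.079],[0,0,0]],[-1,[-0.005,-0.002,0.082],[0,0,0]],[-1,[-0.005,-0.002,0.083],[0,0,0]],[-1,[-0.005,-0.002,0.083],[0,0,0]],[-1,[-0.005,-0.002,0.083],[0,0,0]]]'
```

```text
clock: 10.45
tool_pos: [0.6394, 0.1112, 0.0211]
orientation: [-179.9, 0.1, -119.7]
force: [0.5, -0.5, -1.0]
opening: 0.0554
gripper_force: 30.0
```

Still 3 mm to go; finish, open and rise.

```bash
python3 -m pendant '[[-1,[0,0,0.0015],[0,0,0]],[-1,[0,0,0.003],[0,0,0]],[-1,[0,0,0.003],[0,0,0]],[-1,[0,0,0.003],[0,0,0]]]'; python3 -m pendant '[[0.4,[0,0,0],[0,0,0]],[0.7,[0,0,0],[0,0,0]],[1,[0,0,0],[0,0,0]],[1,[0,0,0],[0,0,0]],[1,[0,0,0],[0,0,0]],[1,[0,0,-0.03],[0,0,0]],[1,[0,0,-0.07],[0,0,0]],[1,[0,0,-0.1],[0,0,0]],[1,[0,0,-0.11],[0,0,0]]]'; python3 go.py 612,287,120,-139.9
```

```text
clock: 10.78
tool_pos: [0.6394, 0.111, 0.0179]
orientation: [-179.9, 0.1, -119.7]
force: [-0.7, 0.5, 3.7]
opening: 0.0552
gripper_force: 30.0
clock: 11.53
tool_pos: [0.6415, 0.1115, 0.1325]
orientation: [-179.7, 0.3, -119.7]
force: [0.8, 0.1, 0.7]
opening: 0.0877
gripper_force: 0.0
t 11.5 tcp [641. 112. 133.] rpy [-179.7    0.3 -119.7] open 0.0877 gf 0.0 q6 -57
-> 612,287,120,-139.9 shift [-0.138  0.112  0.013] turn [-0.2  0.3 20.2]
```

```bash
python3 -m pendant '[[1,[-0.03,0.025,0.005],[0,0,4]],[1,[-0.06,0.05,0.01],[0,0,9]],[1,[-0.09,0.075,0.013],[0,0,14]],[1,[-0.12,0.1,0.013],[0,0,18]],[1,[-0.138,0.112,0.013],[0,0,20.2]],[1,[-0.138,0.112,0.013],[0,0,20.2]],[1,[-0.138,0.112,0.013],[0,0,20.2]],[1,[-0.138,0.112,0.013],[0,0,20.2]]]'; python3 go.py 612,287,12,-139.9
python3 -c "
from h import *
im,p=shot('wrist','w8.png')
hsv=cv2.cvtColor(im,cv2.COLOR_RGB2HSV)
m=cv2.inRange(hsv,(0,0,140),(179,70,255)); m[232:]=0
cs,_=cv2.findContours(m,cv2.RETR_EXTERNAL,cv2.CHAIN_APPROX_NONE)
for c in cs:
    if cv2.contourArea(c)>300:
        x,y,w,h=cv2.boundingRect(c); print(x,y,w,h,[np.round(1000*ray(p,*q,.045)[:2]) for q in((x,y+h/2),(x+w,y+h/2),(x+w/2,y),(x+w/2,y+h))])
"
```

```text
clock: 12.2
tool_pos: [0.6096, 0.2859, 0.1136]
orientation: [180.0, -0.0, -139.8]
force: [-0.7, -0.0, -1.1]
opening: 0.0878
gripper_force: 0.0
t 12.2 tcp [610. 286. 114.] rpy [ 180.    -0.  -139.8] open 0.0878 gf 0.0 q6 -92
-> 612,287,12,-139.9 shift [-0.003 -0.001  0.102] turn [ 0.  -0.   0.1]
297 127 49 105 [array([608., 260.]), array([585., 287.]), array([568., 249.]), array([627., 299.])]
49 26 116 93 [array([658.,  87.]), array([609., 147.]), array([609., 102.]), array([660., 133.])]
```

View pics/w8.png

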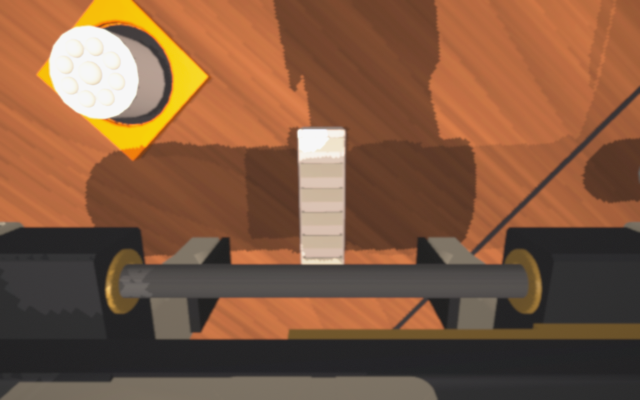

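The moulding (297–346, from v=127) is aligned and 35 mm wide, centre about (611,286). The rosette stands in its tray at (95,72). Gripping.

```bash
python3 -m pendant '[[1,[-0.002,0,0.04],[0,0,0]],[1,[-0.002,0,0.075],[0,0,0]],[1,[-0.002,0,0.096],[0,0,0]],[1,[-0.002,0,0.103],[0,0,0]],[1,[-0.002,0,0.103],[0,0,0]],[-1,[-0.002,0,0.103],[0,0,0]],[-1,[-0.002,0,0.103],[0,0,0]],[-1,[-0.002,0,0.103],[0,0,0]],[-1,[-0.002,0,0.103],[0,0,0]],[-1,[-0.002,0,0.103],[0,0,0]]]'; python3 -m pendant '[[-1,[0,0,0],[0,0,0]],[-1,[0,0,0],[0,0,0]],[-1,[0,0,0],[0,0,0]],[-1,[0,0,0],[0,0,0]],[-1,[0,0,0],[0,0,0]],[-1,[0,0,0],[0,0,0]],[-1,[0,0,0],[0,0,0]]]'; python3 -m pendant '[[-1,[0,0,-0.005],[0,0,0]],[-1,[0,0,-0.015],[0,0,0]],[-1,[0,0,-0.04],[0,0,0]],[-1,[0,0,-0.07],[0,0,0]],[-1,[0,0,-0.09],[0,0,0]],[-1,[0,0,-0.09],[0,0,0]]]'; python3 go.py 470,-88,105,-64.8;python3 -c "
from h import *
shot('wrist','w9.png')"
```

```text
clock: 13.08
tool_pos: [0.6119, 0.288, 0.0123]
orientation: [180.0, 0.1, -139.9]
force: [0.3, -0.2, 0.4]
opening: 0.0595
gripper_force: 0.0
clock: 13.67
tool_pos: [0.612, 0.2875, 0.0117]
orientation: [-180.0, 0.0, -139.9]
force: [0.3, -1.4, 5.7]
opening: 0.0293
gripper_force: 31.5
clock: 14.17
tool_pos: [0.6138, 0.2893, 0.107]
orientation: [-179.9, 0.4, -139.8]
force: [0.8, 0.6, -0.3]
opening: 0.0291
gripper_force: 30.3
t 14.2 tcp [614. 289. 107.] rpy [-179.9    0.4 -139.8] open 0.0291 gf 30.265310620889068 q6 -92
-> 470,-88,105,-64.8 shift [ 0.353 -0.196 -0.001] turn [ -0.3   0.3 -75. ]
```

View pics/w9.png

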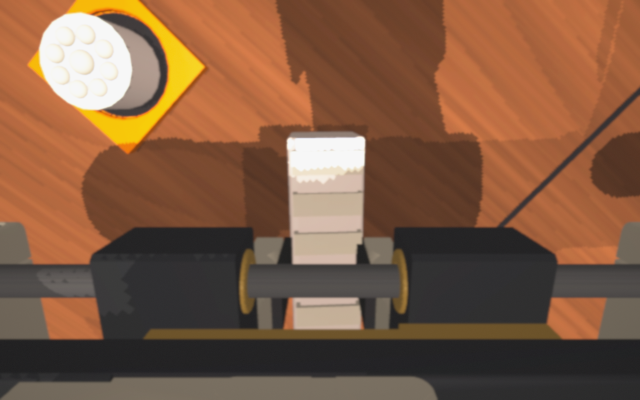

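The moulding is held level (290–365). Carrying it to the slim tray with a 75° turn.

```bash
python3 -m pendant '[[-1,[0.02,-0.011,0],[0,0,-4]],[-1,[0.05,-0.028,0],[0,0,-10]],[-1,[0.083,-0.046,0],[0,0,-17]],[-1,[0.116,-0.064,0],[0,0,-24]],[-1,[0.149,-0.083,0],[0,0,-31]],[-1,[0.182,-0.101,0],[0,0,-38]],[-1,[0.215,-0.119,0],[0,0,-45]],[-1,[0.248,-0.138,0],[0,0,-52]],[-1,[0.281,-0.156,0],[0,0,-59]],[-1,[0.314,-0.174,0],[0,0,-66]]]'; python3 go.py 470,-88,100,-64.8
```

```text
clock: 15.05
tool_pos: [0.4816, -0.0489, 0.1004]
orientation: [179.9, 0.0, -73.6]
force: [0.8, -0.0, -2.0]
opening: 0.0291
gripper_force: 31.0
t 15.1 tcp [482. -49. 100.] rpy [179.9   0.  -73.6] open 0.0291 gf 31.048470502719283 q6 -1
-> 470,-88,100,-64.8 shift [0.034 0.022 0.   ] turn [ 0.1  0.  -8.8]
```

```bash
python3 -m pendant '[[-1,[0.016,0.011,0],[0,0,-4]],[-1,[0.032,0.022,0],[0,0,-8.5]],[-1,[0.032,0.022,0],[0,0,-8.5]],[-1,[0.032,0.022,0],[0,0,-8.5]],[-1,[0.032,0.022,0],[0,0,-8.5]]]'; python3 go.py 470,-88,16,-64.8
python3 -c "
from h import *
im,p=shot('wrist','w10.png')"
```

```text
clock: 15.47
tool_pos: [0.471, -0.0841, 0.1007]
orientation: [180.0, 0.0, -65.6]
force: [0.3, 0.2, -1.7]
opening: 0.0293
gripper_force: 31.0
t 15.5 tcp [471. -84. 101.] rpy [180.    0.  -65.6] open 0.0293 gf 31.04748307261616 q6 11
-> 470,-88,16,-64.8 shift [0.003 0.002 0.085] turn [ 0.   0.  -0.8]
```

View pics/w10.png

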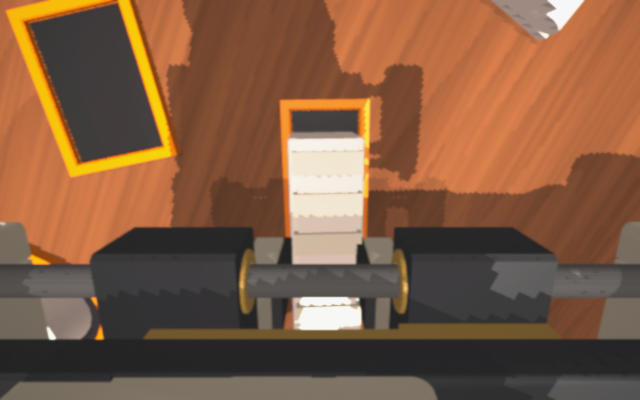

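Slim tray far edge from (281,100) to (370,99), with the moulding parallel to it. The wide tray has corners (72,177) and (175,155).

```bash
python3 -c "
from h import *
p=viewer.camera_params('wrist')
def c(a,b,L):
    a,b=ray(p,*a,.01)[:2],ray(p,*b,.01)[:2]; d=b-a; print(np.linalg.norm(d)); d/=np.linalg.norm(d);n=np.array([-d[1],d[0]])
    print([(a+b)/2+s*L/2*n for s in(1,-1)],np.degrees(np.arctan2(*n[::-1])))
c((281,100),(370,99),.142); c((72,177),(175,155),.12)"
```

```text
0.06576149767558971
[array([ 0.53027942, -0.21620468]), array([ 0.4701099 , -0.08758264])] -64.92975838528804
0.08378854172028545
[array([ 0.65757389, -0.09043159]), array([0.58662537, 0.0063481 ])] -53.75511666162022
```

Both trays match the top-view estimates. Lowering.

```bash
python3 -m pendant '[[-1,[0.003,0.002,0.025],[0,0,-0.8]],[-1,[0.003,0.002,0.05],[0,0,-0.8]],[-1,[0.003,0.002,0.066],[0,0,-0.8]],[-1,[0.003,0.002,0.076],[0,0,-0.8]],[-1,[0.003,0.002,0.081],[0,0,-0.8]],[-1,[0.003,0.002,0.084],[0,0,-0.8]],[-1,[0.003,0.002,0.085],[0,0,-0.8]],[-1,[0.003,0.002,0.085],[0,0,-0.8]],[-1,[0.003,0.002,0.085],[0,0,-0.8]]]'
```

```text
clock: 16.27
tool_pos: [0.4712, -0.0876, 0.0167]
orientation: [-179.9, -0.0, -64.7]
force: [-0.0, -0.6, -1.5]
opening: 0.0295
gripper_force: 31.0
```

```bash
python3 -m pendant '[[-1,[0,0,0.0015],[0,0,0]],[-1,[0,0,0.0015],[0,0,0]],[-1,[0,0,0.0015],[0,0,0]]]'; python3 -m pendant '[[-0.1,[0,0,0],[0,0,0]],[0.2,[0,0,0],[0,0,0]],[0.5,[0,0,0],[0,0,0]],[0.6,[0,0,0],[0,0,0]],[0.6,[0,0,0],[0,0,0]],[0.6,[0,0,-0.03],[0,0,0]],[0.6,[0,0,-0.07],[0,0,0]],[0.6,[0,0,-0.1],[0,0,0]],[0.6,[0,0,-0.12],[0,0,0]]]'; python3 go.py 409,-289,125,-11.2
```

```text
clock: 16.52
tool_pos: [0.4716, -0.0877, 0.0157]
orientation: [-179.9, -0.0, -64.7]
force: [-1.4, 0.6, 5.9]
opening: 0.0294
gripper_force: 32.6
clock: 17.27
tool_pos: [0.4715, -0.088, 0.1375]
orientation: [-179.9, -0.1, -64.7]
force: [0.7, 0.1, -0.2]
opening: 0.0699
gripper_force: 0.0
t 17.3 tcp [471. -88. 138.] rpy [-1.799e+02 -1.000e-01 -6.470e+01] open 0.0699 gf 0.0 q6 12
-> 409,-289,125,-11.2 shift [0.155 0.143 0.012] turn [ -0.1  -0.1 -53.5]
```

```bash
python3 -m pendant '[[0.7,[0.02,0.018,0],[0,0,-7]],[0.7,[0.04,0.036,0],[0,0,-14]],[0.7,[0.06,0.055,0],[0,0,-21]],[0.7,[0.08,0.074,0.012],[0,0,-28]],[0.7,[0.1,0.092,0.012],[0,0,-35]],[0.7,[0.12,0.111,0.012],[0,0,-42]],[0.7,[0.14,0.13,0.012],[0,0,-49]],[0.7,[0.155,0.143,0.012],[0,0,-53.5]],[0.7,[0.155,0.143,0.012],[0,0,-53.5]],[0.7,[0.155,0.143,0.012],[0,0,-53.5]]]'; python3 -m pendant '[[0.7,[0,0,0],[0,0,0]]]'; python3 go.py 409,-289,12,-11.2
python3 -c "
from h import *
im,p=shot('wrist','w11.png')"
```

```text
clock: 18.1
tool_pos: [0.4068, -0.2899, 0.122]
orientation: [-180.0, 0.1, -11.4]
force: [0.3, 0.5, -0.1]
opening: 0.0745
gripper_force: 0.0
clock: 18.18
tool_pos: [0.4074, -0.289, 0.1222]
orientation: [-180.0, 0.0, -11.3]
force: [-1.3, 0.1, -0.0]
opening: 0.0748
gripper_force: 0.0
t 18.2 tcp [ 407. -289.  122.] rpy [-180.     0.   -11.3] open 0.0748 gf 0.0 q6 91
-> 409,-289,12,-11.2 shift [ 0.002 -0.     0.11 ] turn [-0.   0.  -0.1]
```

View pics/w11.png

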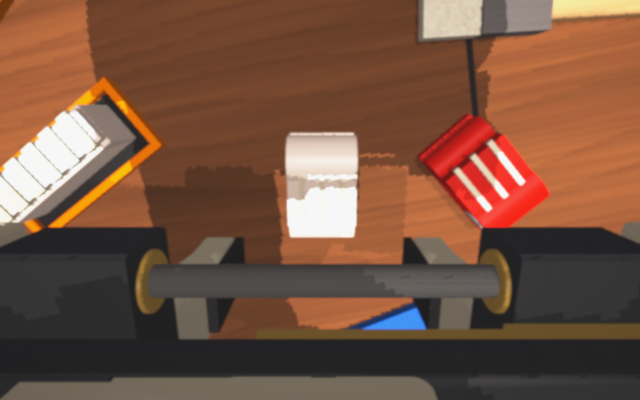

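The corbel spans (286–358, 131–238) and is aligned. The red look-alike's nearest corner is at (419,158), clear of the right finger. Checking the centre.

```bash
python3 -c "
from h import *
p=viewer.camera_params('wrist')
for z in(.0,.02,.033,.048): print(z,*[np.round(1000*ray(p,*q,z)[:2]) for q in((322,131),(322,238),(286,200),(358,200),(419,158))])"
```

```text
0.0 [ 456. -298.] [ 362. -279.] [ 403. -255.] [ 391. -317.] [ 417. -375.]
0.02 [ 457. -298.] [ 369. -280.] [ 408. -258.] [ 396. -316.] [ 421. -370.]
0.033 [ 458. -298.] [ 374. -281.] [ 411. -260.] [ 400. -315.] [ 423. -367.]
0.048 [ 459. -298.] [ 379. -282.] [ 414. -262.] [ 404. -315.] [ 426. -363.]
```

Far end at x≈458 (insensitive to height). With 86 mm length the centre is about (414,-290). Gripping there, then measuring the along-axis offset while it's held.

```bash
python3 -m pendant '[[0.7,[0.006,0,0.035],[0,0,0]],[0.7,[0.006,0,0.07],[0,0,0]],[0.7,[0.006,0,0.095],[0,0,0]],[0.7,[0.006,0,0.109],[0,0,0]],[0.7,[0.006,0,0.109],[0,0,0]],[-1,[0.006,0,0.109],[0,0,0]],[-1,[0.006,0,0.109],[0,0,0]],[-1,[0.006,0,0.109],[0,0,0]],[-1,[0.006,0,0.109],[0,0,0]],[-1,[0.006,0,0.109],[0,0,0]]]'; python3 -m pendant '[[-1,[0,0,0],[0,0,0]],[-1,[0,0,0],[0,0,0]],[-1,[0,0,0],[0,0,0]],[-1,[0,0,0],[0,0,0]]]'; python3 -m pendant '[[-1,[0,0,-0.005],[0,0,0]],[-1,[0,0,-0.015],[0,0,0]],[-1,[0,0,-0.04],[0,0,0]],[-1,[0,0,-0.07],[0,0,0]],[-1,[0,0,-0.09],[0,0,0]],[-1,[0,0,-0.09],[0,0,0]]]'; python3 go.py 657,-91,105,-54;python3 -c "
from h import *
shot('wrist','w12.png')"
```

```text
clock: 19.07
tool_pos: [0.4147, -0.2904, 0.0148]
orientation: [180.0, -0.2, -11.2]
force: [-0.3, 2.0, 6.1]
opening: 0.0509
gripper_force: 30.0
clock: 19.4
tool_pos: [0.4147, -0.2904, 0.0148]
orientation: [180.0, -0.1, -11.2]
force: [-0.2, 3.8, 6.0]
opening: 0.0511
gripper_force: 30.0
clock: 19.9
tool_pos: [0.4162, -0.2915, 0.1088]
orientation: [179.9, -0.4, -11.1]
force: [0.1, -0.6, -2.1]
opening: 0.0509
gripper_force: 30.0
t 19.9 tcp [ 416. -291.  109.] rpy [179.9  -0.4 -11.1] open 0.0509 gf 30.00019039493054 q6 92
-> 657,-91,105,-54 shift [ 0.198 -0.243  0.005] turn [-0.1 -0.4 42.9]
```

View pics/w12.png

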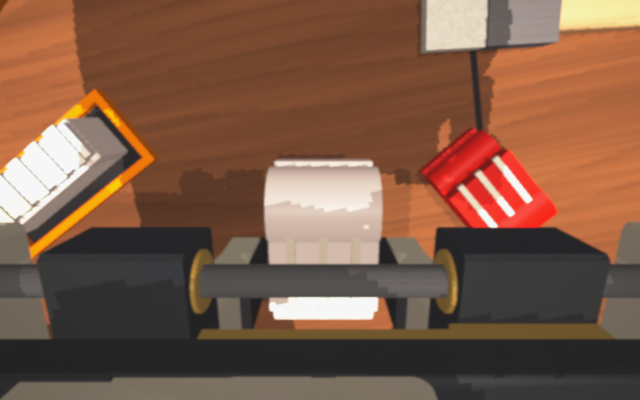

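The corbel is held level (265–383) with ends at v≈160 and 320. Its offset along the tool:

```bash
python3 -c "
from h import *
from scipy.spatial.transform import Rotation as Ro
o=sensors.get_obs();p=viewer.camera_params('wrist');R=Ro.from_euler('xyz',o['orientation'],degrees=True)
for v in(160,320):
  for z in(.095,.105,.115,.127): print(v,z,np.round(1000*R.inv().apply(ray(p,322,v,z)-o['tool_pos'])))"
```

```text
160 0.095 [40. -0. 12.]
160 0.105 [42. -0.  2.]
160 0.115 [43. -0. -8.]
160 0.127 [ 45.  -0. -20.]
320 0.095 [-59.  -1.  11.]
320 0.105 [-52.  -1.   1.]
320 0.115 [-46.  -1.  -9.]
320 0.127 [-38.  -0. -21.]
```

Ends are about +42/-43 mm, so it's centred on the tool. Carrying it to the wide tray.

```bash
python3 -m pendant '[[-1,[0.018,-0.022,0],[0,0,4]],[-1,[0.038,-0.047,0],[0,0,9]],[-1,[0.06,-0.074,0],[0,0,14]],[-1,[0.082,-0.101,0],[0,0,19]],[-1,[0.104,-0.128,0],[0,0,24]],[-1,[0.126,-0.155,0],[0,0,29]],[-1,[0.148,-0.182,0],[0,0,34]],[-1,[0.17,-0.209,0],[0,0,39]],[-1,[0.19,-0.233,0],[0,0,42.9]],[-1,[0.198,-0.243,0],[0,0,42.9]]]'; python3 -m pendant '[[-1,[0,0,0],[0,0,0]],[-1,[0,0,0],[0,0,0]],[-1,[0,0,0],[0,0,0]]]'; python3 go.py 657,-91,19,-54
```

```text
clock: 20.78
tool_pos: [0.6569, -0.0878, 0.1021]
orientation: [179.9, 0.0, -54.2]
force: [0.8, -0.7, -1.1]
opening: 0.0505
gripper_force: 30.0
clock: 21.03
tool_pos: [0.6536, -0.0907, 0.1027]
orientation: [179.9, 0.1, -54.0]
force: [0.0, -0.3, -1.7]
opening: 0.0509
gripper_force: 30.0
t 21.0 tcp [654. -91. 103.] rpy [ 1.799e+02  1.000e-01 -5.400e+01] open 0.0509 gf 29.999892613850534 q6 27
-> 657,-91,19,-54 shift [ 0.002 -0.003  0.084] turn [ 0.1  0.1 -0. ]
```

```bash
python3 -m pendant '[[-1,[0.001,-0.002,0.025],[0,0,0]],[-1,[0.001,-0.002,0.05],[0,0,0]],[-1,[0.001,-0.002,0.065],[0,0,0]],[-1,[0.001,-0.002,0.074],[0,0,0]],[-1,[0.001,-0.002,0.079],[0,0,0]],[-1,[0.001,-0.002,0.082],[0,0,0]],[-1,[0.001,-0.002,0.083],[0,0,0]],[-1,[0.001,-0.002,0.083],[0,0,0]],[-1,[0.001,-0.002,0.083],[0,0,0]]]'
```

```text
clock: 21.78
tool_pos: [0.6577, -0.0899, 0.0216]
orientation: [-179.9, -0.0, -54.1]
force: [-0.7, 0.8, -2.3]
opening: 0.0515
gripper_force: 30.0
```

```bash
python3 -m pendant '[[-1,[0,0,0.0015],[0,0,0]],[-1,[0,0,0.003],[0,0,0]],[-1,[0,0,0.003],[0,0,0]],[-1,[0,0,0.003],[0,0,0]]]'; python3 -m pendant '[[0.4,[0,0,0],[0,0,0]],[0.7,[0,0,0],[0,0,0]],[1,[0,0,0],[0,0,0]],[1,[0,0,0],[0,0,0]],[1,[0,0,0],[0,0,0]],[1,[0,0,-0.03],[0,0,0]],[1,[0,0,-0.07],[0,0,0]],[1,[0,0,-0.11],[0,0,0]],[1,[0,0,-0.15],[0,0,0]],[1,[0,0,-0.19],[0,0,0]]]'; python3 go.py 500,-350,210,-54
```

```text
clock: 22.12
tool_pos: [0.6578, -0.0897, 0.0189]
orientation: [-179.9, -0.1, -54.0]
force: [-2.8, 1.9, 5.9]
opening: 0.0507
gripper_force: 30.0
clock: 22.95
tool_pos: [0.6567, -0.09, 0.2095]
orientation: [180.0, 0.0, -54.1]
force: [0.4, -0.1, 0.5]
opening: 0.0875
gripper_force: 0.0
t 22.9 tcp [657. -90. 210.] rpy [180.    0.  -54.1] open 0.0875 gf 0.0 q6 27
-> 500,-350,210,-54 shift [ 0.119  0.28  -0.   ] turn [ 0.   0.  -0.1]
```

Clear the view and check all four.

```bash
python3 -m pendant '[[1,[0.014,0.033,0],[0,0,0]],[1,[0.028,0.066,0],[0,0,0]],[1,[0.042,0.1,0],[0,0,0]],[1,[0.056,0.132,0],[0,0,0]],[1,[0.07,0.165,0],[0,0,0]],[1,[0.084,0.198,0],[0,0,0]],[1,[0.098,0.231,0],[0,0,0]],[1,[0.112,0.264,0],[0,0,0]],[1,[0.119,0.28,0],[0,0,0]],[1,[0.119,0.28,0],[0,0,0]]]'
python3 - <<'E'
from h import *
im,p=shot('top','top2.png'); b,q=shot('scene','scene2.png')
c1=cv2.resize(im[110:240,220:420],None,fx=4,fy=4,interpolation=cv2.INTER_CUBIC)[:300*2,:800]
cv2.imwrite('pics/c1.png',c1[:,:,::-1])
c2=cv2.resize(b[150:320,250:450],None,fx=3.5,fy=3.5,interpolation=cv2.INTER_CUBIC); cv2.imwrite('pics/c2.png',c2[:,:,::-1])
E
```

```text
clock: 23.78
tool_pos: [0.498, -0.3533, 0.2075]
orientation: [180.0, 0.0, -54.3]
force: [0.5, -0.2, -0.7]
opening: 0.0874
gripper_force: 0.0
```

View pics/c1.png

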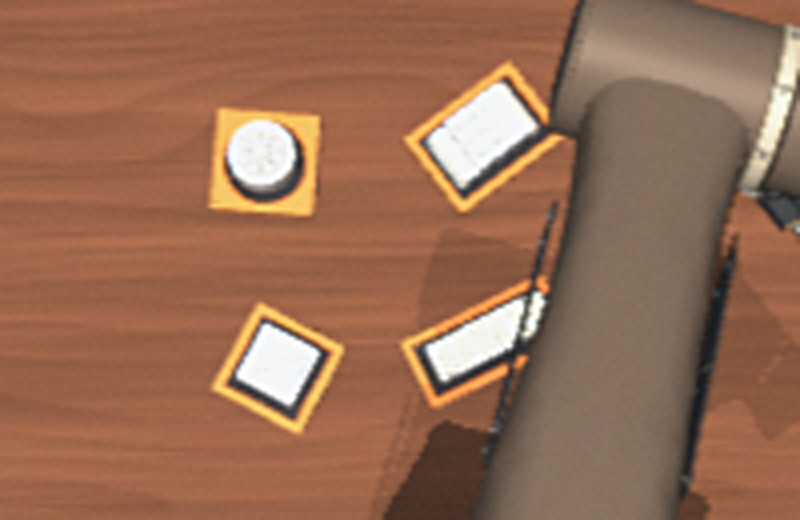

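In the top view, all four casts sit inside their dark recesses with floor visible around them: rosette (265,160), block (280,362), corbel (485,135), moulding (485,335). Quick numeric check, then hand in.

```bash
sed -e "s/top.png/top2.png/" -e '/^for/d' -e '/^c=/d' m.py > m2.py
cat >> m2.py <<'E'
W=cv2.inRange(hsv,(0,0,170),(179,50,255))
for n,b,z in [('rosette 638,111',(286,150,18),.05),('block 450,100',(289,202,18),.047),('corbel 657,-91',(341,144,18),.046)]: meas(W,z,n,b)
E
python3 m2.py
```

```text
rosette 638,111 xy 638 110 size 57 56 long-axis yaw -64.3 r 647
block 450,100 xy 450 100 size 56 55 long-axis yaw 60.5 r 460
corbel 657,-91 xy 653 -85 size 89 55 long-axis yaw -53.2 r 658
```

View pics/c2.png

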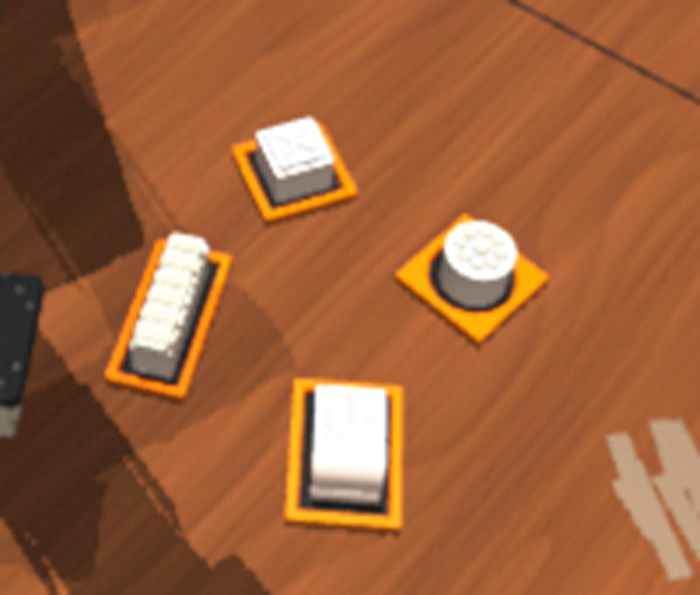

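In the scene view all four casts stand flat in their recesses with dark floor showing around each. Handing in.

```bash
python3 -c "
from h import *
print(workorder.close_job())"
```

```text
the job is handed in; nothing more can be done
None
```

All four casts stand upright in their matching trays, nothing was dropped, and the job was handed in at about 24 s; the hand-in call returned no verdict.

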